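# Slide the loaded cup tray home in the hot-holding bay

### The arm

A 6-joint arm with a two-finger parallel gripper is mounted at the origin on the work surface. World frame = base frame: x ahead of the robot, y to its left, z up, the work surface at z = 0. Lengths are in m, angles in rad, forces in N, time in s.
With the tool pointing down it reaches from about 0.375 to 0.9 m from the base axis. Payload 3.1 kg.
Tool frame: the origin (TCP) lies midway between the tips of the shut fingers; the grasp point (between the pads) lies 19 mm behind it (manip.pinch_z is the distance from the TCP to the grasp point, in m); z points along the fingers, y is the line along which they close (so a half turn about z gives the same grasp; the last joint's range is limited). The gripper opens to 85 mm and grips with 20 to 120 N. Pads are 22 mm wide; open, the fingers measure 114 mm over their backs; the gripper's body (76 mm by 85 mm) begins 54 mm behind the grasp point. The pads swing forward as they close: fully open they stand 13 mm farther back than shut.
Start: joints at [-1.319, 0.527, 1.433, -0, 1.181, -0.178], TCP at [0.26, -0.568, 0.231] pointing down, gripper open.
Joint ranges: [-3.08, 3.08], [-0.75, 2.2], [0.22, 2.44], [-1.43, 4.57], [0, 2.65], [-2.85, 2.85]. Speed limits (rad/s): [2.79, 2.79, 3.14, 3.14, 3.14, 3.14].

### API

Orientations are given as a unit quaternion [x, y, z, w].
In Python, from station import manip, viewer, ticket gives the robot as it stands.
- The arm moves only by the shell command python3 -m creep 'ROWS' [FORCE]. ROWS is JSON, a list of rows, each an object with "slide": the shift along the tool's x, y, z in cm, a list of three; "angular": the turn, a rotation vector about the tool's x, y, z in rad, a list of three; "claw": the opening, from -1 (shut) to 1 (fully open). A call has 1 to 10 rows; each row shifts and turns the commanded pose from where the row before left it, along the tool's axes as they then stand; what a row does not reach is not made up. A row lasts 1/12 s, in which the tool goes at most 41.7 mm and 7.16 degrees, less where a joint would pass 70% of its speed; a pose out of reach is approached as far as the arm can. A call with a gripper value outside its range is refused whole. The fingers move at their own pace and stop on an object; FORCE is the grip in N (left out, the last holds). Time passes only in rows, so rows that do not move let the fingers close. It gives the time, the measured TCP pose, the force, the opening and the grip force at its end, in the units of the state.
- manip.sense(): the state, without advancing time (a new reading comes with each control period).
- viewer.snapshot(name): name is "side" or "top" or "wrist"; returns the picture (384x512x3 uint8, blue, green, red); there is no depth.
- viewer.calibration(name): a dict with "fov_y" (degrees; the focal length in pixels is half the picture's height over the tangent of half this angle, whatever the lens; pixels are square), "cx", "cy" (the principal point, pixels), "k1" (the pictures are not rectified: a ray, as slopes to the right and down, at radius r is drawn at 1 + k1 r^2 times it, then the intrinsics apply), "T" (4x4, takes a point from camera to world coordinates); the wrist camera has in their place "tool_from_camera" (4x4, takes a point from camera to tool coordinates, whose origin is the TCP and whose axes are the flange's). Camera axes: x right, y up, looking along -z (the intrinsics and any distortion apply to the point x, -y, -z); pixel columns grow to the right and rows downward; lengths in m; the calibration is good to about 2 mm. A picture is of the moment at which its call begins: read the wrist's pose just before it. calibration takes no time and is no camera call.
- ticket.sign_off(): hands the job in; it is judged then, once.
The state is a dict: "t": time; "q": joint angles; "qd": joint speeds; "tau": joint torques, N m; "tcp_pos": TCP position; "tool_rot": TCP orientation; "force": force on the tool from outside, world axes, zero at the start; "ft_torque": the same for the moment, N m; "finger_gap": opening from 0.0 (shut) to 1.0 (fully open); "gripper_force": force on a finger pad.
Only numpy, scipy, OpenCV 4.12 (cv2) and the standard library are available. Lean on these libraries where they do the work, as an engineer would, in place of code of your own. Each camera call takes 0.05 s, during which the arm holds its last target. There are 200 camera calls.

### The job

Pick up the steel tray with its two lidded cups, set it on the loading sill of the hot-holding bay and slide it in under the clear canopy, lengthwise between the guides, until it is fully home: the copper contact plate at the back is pushed all the way back (it drags, so do not stop where you first feel it) and the tray's trailing end is flush with the canopy's red front beam. Keep both cups standing in the tray, do not bang the tray against the bay, and leave the blue tin, the white bowl and the spatula where they are.

Things in the scene. Friction and masses are not known exactly. Their poses are not given: they have to be found in the camera images.
- tray: Steel tray, 180 (x) by 110 (y) mm; origin centre of underside, z up; both ends alike, either may lead. Floor 4 mm thick; end plates (outer faces at x = +-90) 35 mm high, side walls 18 mm. On its middle a fin: steel stem 26 x 8 mm under a red grip bar 50 mm long (x), 14 thick (y), 54 to 80 mm above the underside. 0.5 to 0.85 kg with cups.
- tray_grip (a point): Centre of the red grip bar on the tray, 67 mm above the tray's underside.
- cup1: White cup with orange lid, loose in the tray on one side of the fin; 54 mm wide, 49 mm tall, origin at the centre of its underside, z up.
- cup2: The second such cup, on the other side of the fin.
- bay: Fixed hot-holding bay: steel plinth, level dark top 40 mm above the table, x = -170 to 230 mm, 190 mm wide. Origin: table height, middle of its mouth; x points inward, z up. The plinth before the mouth (x < 0) is the loading sill. Guides 25 mm high, 115 mm apart, x = 0 to 215, flare to 150 mm apart at x = -41. The tray is home with its centre at x = 90, y = 0.
- mouth (a point): Middle of the mouth, on the plinth top, below the front face of the canopy's red beam (14 mm deep, 140 to 162 mm above the table, so 100 mm clear under it; posts at y = +-87 mm). Behind the beam a clear canopy roof, top at 160 mm, covers x = 0 to 225 mm. Axes as the bay's.
- plate (a joint): Copper contact plate at the back of the bay: how far it has been pushed back, in m, 0 (front) to 0.020 (hard stop). It has no spring: it drags at about 6 N and stays where it is left. Its front face (100 mm wide, 30 tall) is at bay x = 160 mm at joint 0, 180 mm when fully back.
- tin: Blue tin, 96 mm wide, 100 mm tall, origin at the centre of its underside; leave it alone.
- bowl: White bowl, 100 mm wide, 50 mm tall, origin at the centre of its underside; leave it alone.
- spatula: Spatula with dark wooden handle, 240 mm long, lying along its x; leave it alone.
There are look-alikes about, which are no part of the job. What is meant by the tray is not black or pink, and is the larger of those in its own colour.

How it is judged:
By the outcome, as a careful person would: the job done as asked, in the order asked, and still so for the second after the job is handed in, with the robot touching nothing.
It also fails if it takes over 67 s, if anything falls off the work surface, if the arm or the gripper's body presses on something with over 40 N, if the wrist force passes 120 N, or if a joint passes its speed limit or range.

## Working session

There is one attempt and no reset: what is moved stays moved. The work goes in short steps, Python scripts to look and compute and a shell command to move; the robot and the scene stay as the last step left them, time stands still between calls to the robot, and variables do not carry over. Pictures are saved under pics/ and viewed, at most 10 in all, crops included, and the job is handed in when it is done.

```bash
ls; mkdir -p pics
python3 - <<'E'
from station import manip, viewer
import cv2, numpy as np
s=manip.sense(); print({k:np.round(v,3) for k,v in s.items()}, manip.pinch_z)
for n in("side","top","wrist"):
    c=viewer.calibration(n); print(n,{k:np.round(v,4).tolist() for k,v in c.items()})
a=viewer.snapshot("top");b=viewer.snapshot("side")
cv2.imwrite("pics/top0.png",a);cv2.imwrite("pics/side0.png",b)
E
```

```text
pics
{'t': np.float64(0.0), 'q': array([-1.32 ,  0.528,  1.434, -0.   ,  1.181, -0.179]), 'qd': array([-0.002, -0.001, -0.001, -0.001,  0.   , -0.001]), 'tau': array([-0.0000e+00, -4.4235e+01, -1.7803e+01, -0.0000e+00,  8.0000e-03,
        0.0000e+00]), 'tcp_pos': array([ 0.26 , -0.567,  0.23 ]), 'tool_rot': array([ 0.977,  0.213, -0.   , -0.001]), 'force': array([ 0.731,  0.624, -0.251]), 'ft_torque': array([-0.032, -0.043,  0.002]), 'gripper_force': np.float64(0.0), 'finger_gap': np.float64(1.003)} 0.0187
side {'fov_y': 52.3164, 'cx': 257.7692, 'cy': 188.7036, 'k1': -0.0162, 'T': [[-0.382, 0.7032, -0.5996, -0.3991], [-0.9241, -0.2838, 0.2559, 0.269], [0.0098, 0.6519, 0.7583, 1.1292], [0.0, 0.0, 0.0, 1.0]]}
top {'fov_y': 44.2717, 'cx': 255.623, 'cy': 188.2902, 'k1': -0.1116, 'T': [[0.0001, 0.9974, -0.0719, 0.3353], [-0.9999, -0.001, -0.0154, -0.0807], [-0.0154, 0.0719, 0.9973, 1.5267], [0.0, 0.0, 0.0, 1.0]]}
wrist {'fov_y': 58.0242, 'cx': 253.4507, 'cy': 188.3173, 'k1': -0.0307, 'tool_from_camera': [[0.001, 0.9454, 0.3261, 0.0829], [1.0, -0.0007, -0.001, -0.0002], [-0.0007, 0.3261, -0.9454, -0.1436], [0.0, 0.0, 0.0, 1.0]]}
```

View pics/top0.png

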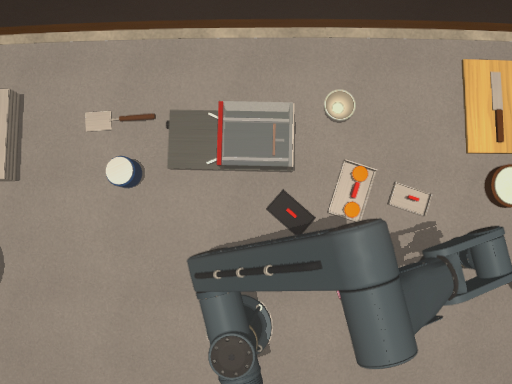

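View pics/side0.png

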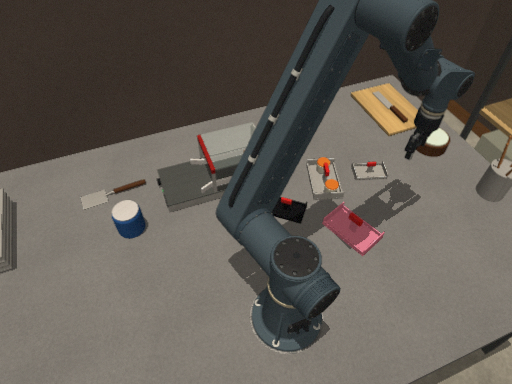

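The top view shows the steel tray at about (353,190), with red bar (356,188) and lids (360,174) and (352,210). The bay's red beam runs (222,102)–(220,165), with the sill to its left, so bay x is roughly world −y. The tin is at (123,171), the bowl at (340,105) and the spatula at (120,119). The smaller steel, black and pink trays are the decoys. In the side view the tray is at (325,178).

```bash
cat > h.py <<'E'
import numpy as np, cv2
from scipy.spatial.transform import Rotation as R
from station import manip, viewer
def cam(name, s=None):
    c=viewer.calibration(name)
    if name=="wrist":
        s=s or manip.sense(); T=np.eye(4); T[:3,:3]=R.from_quat(s["tool_rot"]).as_matrix(); T[:3,3]=s["tcp_pos"]
        T=T@np.array(c["tool_from_camera"])
    else: T=np.array(c["T"])
    f=192/np.tan(np.radians(c["fov_y"]/2))
    return dict(T=T,K=np.array([[f,0,c["cx"]],[0,f,c["cy"]],[0,0,1]]),d=np.array([c["k1"],0,0,0,0.]))
def rays(c,px):
    p=cv2.undistortPoints(np.array(px,float).reshape(-1,1,2),c["K"],c["d"]).reshape(-1,2)
    d=np.c_[p[:,0],-p[:,1],-np.ones(len(p))]@c["T"][:3,:3].T
    return c["T"][:3,3],d/np.linalg.norm(d,axis=1,keepdims=True)
def plane(c,px,z):
    o,d=rays(c,px); return o+d*((z-o[2])/d[:,2])[:,None]
def tri(obs):
    A=np.zeros((3,3));b=np.zeros(3);L=[]
    for c,p in obs:
        o,d=rays(c,[p]);P=np.eye(3)-np.outer(d[0],d[0]);A+=P;b+=P@o;L.append((o,P))
    x=np.linalg.solve(A,b); return x,[np.linalg.norm(P@(x-o)) for o,P in L]
def proj(c,X):
    X=(np.atleast_2d(X)-c["T"][:3,3])@c["T"][:3,:3]
    return cv2.projectPoints(X*[1,-1,-1],np.zeros(3),np.zeros(3),c["K"],c["d"])[0].reshape(-1,2)
def mask(im,kind):
    h=cv2.cvtColor(im,cv2.COLOR_BGR2HSV);H,S,V=cv2.split(h)
    if kind=="red": m=((H<5)|(H>174))&(S>170)&(V>70)
    if kind=="orange": m=(H>=6)&(H<22)&(S>170)&(V>120)
    if kind=="blue": m=(H>95)&(H<130)&(S>120)
    return m.astype(np.uint8)*255
def blobs(im,kind,amin=25):
    m=mask(im,kind);out=[]
    for c in cv2.findContours(m,cv2.RETR_EXTERNAL,cv2.CHAIN_APPROX_NONE)[0]:
        if cv2.contourArea(c)>=amin:
            M=cv2.moments(c); out.append((M["m10"]/M["m00"],M["m01"]/M["m00"],cv2.contourArea(c),cv2.minAreaRect(c)))
    return out
E
python3 - <<'E'
from h import *
ims={n:cv2.imread(f"pics/{n}0.png") for n in("top","side")}
C={n:cam(n) for n in ims}
for n in ims:
  for k in("red","orange","blue"):
    for b in blobs(ims[n],k): print(n,k,np.round(b[:3],1),np.round(cv2.boxPoints(b[3]),0).tolist())
t=C["top"]
print("z67",plane(t,[(356,188)],.067)); print("beam top ends z.162",plane(t,[(222,101),(220,165)],.162))
print("sill corners z.04",plane(t,[(169,110),(167,168)],.04)); print("canopy back",plane(t,[(295,102),(294,166)],.16))
print("tin,bowl,spat",plane(t,[(123,171)],.1),plane(t,[(340,105)],.05),plane(t,[(98,121),(155,117)],.01))
E
```

```text
top red [291.  212.4  35. ] [[286.0, 210.0], [288.0, 207.0], [296.0, 216.0], [294.0, 218.0]]
top red [355.  189.4  48.5] [[351.0, 196.0], [356.0, 182.0], [359.0, 183.0], [355.0, 197.0]]
top red [219.4 133.3 190. ] [[216.0, 164.0], [218.0, 102.0], [222.0, 102.0], [220.0, 164.0]]
top orange [351.6 209.2 161.5] [[342.0, 210.0], [352.0, 199.0], [362.0, 209.0], [352.0, 220.0]]
top orange [359.7 173.3 166. ] [[351.0, 168.0], [364.0, 164.0], [369.0, 178.0], [355.0, 183.0]]
side red [355.3 219.   84.5] [[347.0, 217.0], [351.0, 211.0], [363.0, 221.0], [359.0, 226.0]]
side red [285.9 200.5  41. ] [[280.0, 202.0], [281.0, 197.0], [292.0, 199.0], [291.0, 204.0]]
side red [326.1 169.   36. ] [[324.0, 163.0], [328.0, 163.0], [328.0, 175.0], [324.0, 175.0]]
side red [206.2 154.6 115. ] [[196.0, 136.0], [200.0, 134.0], [215.0, 172.0], [211.0, 173.0]]
side orange [331.4 184.1  91. ] [[323.0, 186.0], [326.0, 178.0], [339.0, 182.0], [336.0, 191.0]]
side orange [322.6 161.2  61. ] [[316.0, 163.0], [320.0, 155.0], [330.0, 160.0], [326.0, 168.0]]
side blue [131.1 226.3 443.5] [[112.0, 217.0], [139.0, 208.0], [147.0, 232.0], [120.0, 241.0]]
z67 [[ 0.44122574 -0.37003219  0.067     ]]
beam top ends z.162 [[0.69250719 0.03978007 0.162     ]
 [0.50198242 0.04427534 0.162     ]]
sill corners z.04 [[0.69630604 0.22199997 0.04      ]
 [0.50779803 0.22510479 0.04      ]]
canopy back [[ 0.68920998 -0.17581385  0.16      ]
 [ 0.498912   -0.1713639   0.16      ]]
tin,bowl,spat [[0.49209002 0.34996392 0.1       ]] [[ 0.70812748 -0.32720289  0.05      ]] [[0.66954992 0.46675169 0.01      ]
 [0.68057006 0.2742922  0.01      ]]
```

```bash
python3 -m creep '[{"slide":[3.5,-1.5,0],"angular":[0,0,0],"claw":1},{"slide":[3.5,-1.5,0],"angular":[0,0,0],"claw":1},{"slide":[3.5,-1.5,0],"angular":[0,0,0],"claw":1},{"slide":[3.5,-1.5,0],"angular":[0,0,0],"claw":1},{"slide":[3.5,-1.5,0],"angular":[0,0,0],"claw":1},{"slide":[3.5,-1.5,0],"angular":[0,0,0],"claw":1},{"slide":[3.4,-1.6,0],"angular":[0,0,0],"claw":1}]'
python3 -m creep '[{"slide":[0,0,0],"angular":[0,0,0.11],"claw":1},{"slide":[0,0,0],"angular":[0,0,0.11],"claw":1},{"slide":[0,0,0],"angular":[0,0,0.11],"claw":1},{"slide":[0,0,0],"angular":[0,0,0.11],"claw":1},{"slide":[0,0,0],"angular":[0,0,0.11],"claw":1},{"slide":[0,0,0],"angular":[0,0,0.10],"claw":1},{"slide":[0,0,0],"angular":[0,0,0],"claw":1},{"slide":[0,0,0],"angular":[0,0,0],"claw":1}]'
python3 - <<'E'
from h import *
s=manip.sense();im=viewer.snapshot("wrist");cv2.imwrite("pics/w1.png",im);c=cam("wrist",s)
import json;json.dump({k:np.array(v).tolist() for k,v in s.items()},open("w1.json","w"))
print(s["tcp_pos"],s["tool_rot"],s["q"])
for k in("red","orange"):
  for b in blobs(im,k): print(k,np.round(b[:3],1),np.round(cv2.boxPoints(b[3]),0).tolist(), plane(c,[b[:2]],.08 if k=="red" else .053))
E
```

```text
t: 0.68
tcp_pos: [0.439, -0.3684, 0.231]
tool_rot: [0.977, 0.213, -0.0, -0.0]
force: [0.8, -0.2, -0.7]
finger_gap: 0.998
gripper_force: 0.0
t: 1.35
tcp_pos: [0.4379, -0.3699, 0.2309]
tool_rot: [0.994, -0.109, -0.0, -0.0]
force: [0.4, -0.8, -0.5]
finger_gap: 1.0
gripper_force: 0.0
[ 0.43791421 -0.36986895  0.23093657] [ 9.94086840e-01 -1.08587098e-01 -3.13573988e-04 -3.12104541e-04] [-8.96234273e-01  4.58428315e-01  1.56479590e+00 -4.31028704e-06
  1.11925327e+00  8.92167224e-01]
red [270.8 360.9 352. ] [[255.0, 356.0], [272.0, 346.0], [285.0, 367.0], [268.0, 377.0]] [[ 0.21991657 -0.34209746  0.08      ]]
red [ 83.1 265.9 660. ] [[61.0, 266.0], [69.0, 249.0], [105.0, 265.0], [97.0, 282.0]] [[ 0.37676532 -0.18532309  0.08      ]]
red [248.2 170.1 803.5] [[238.0, 198.0], [243.0, 141.0], [259.0, 142.0], [253.0, 200.0]] [[ 0.43730147 -0.36573468  0.08      ]]
red [444.4 148.  413.5] [[423.0, 151.0], [425.0, 139.0], [467.0, 146.0], [465.0, 158.0]] [[ 0.42022479 -0.5374668   0.08      ]]
orange [ 254.4  221.  1697.5] [[230.0, 199.0], [279.0, 199.0], [279.0, 244.0], [230.0, 244.0]] [[ 0.37609314 -0.35802085  0.053     ]]
orange [ 256.8  105.1 2311.5] [[230.0, 78.0], [284.0, 78.0], [284.0, 133.0], [230.0, 133.0]] [[ 0.4880537  -0.38478677  0.053     ]]
```

View pics/w1.png

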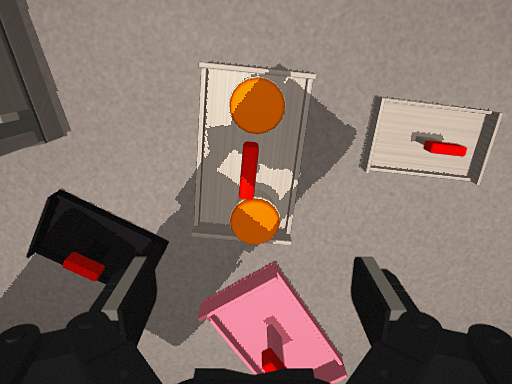

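The wrist view shows the tray at (193–316, 63–243), with the red bar from (251,142) to (246,199) and the lids at (257,105) and (254,221). The decoys are off to the sides, and both fingers are clear. Next I triangulate the bar and get its yaw.

Run:
```python
from h import *
import json
s=json.load(open("w1.json"));c=cam("wrist",s);t=cam("top");sd=cam("side")
print("bar tri",tri([(c,(248.2,170.1)),(t,(355,189.4)),(sd,(326.1,169))]))
print("lid",tri([(c,(254.4,221)),(t,(351.6,209.2)),(sd,(331.4,184.1))]),tri([(c,(256.8,105.1)),(t,(359.7,173.3)),(sd,(322.6,161.2))]))
P=plane(c,[(238,198),(243,141),(259,142),(253,200)],.08);print(P)
a=(P[1]+P[2]-P[0]-P[3]);print("bar yaw",np.degrees(np.arctan2(a[1],a[0])), P.mean(0))
Q=plane(c,[(199,63),(316,74),(290,243),(193,238)],.035);print(Q,Q.mean(0))
a=(Q[0]+Q[1]-Q[2]-Q[3]);b=Q[0]-Q[1];print(np.degrees(np.arctan2(a[1],a[0])),np.degrees(np.arctan2(b[1],b[0]))-90,np.linalg.norm(a)/2,np.linalg.norm(b))
x=R.from_quat(s["tool_rot"]).as_matrix();print("tool yaw",np.degrees(np.arctan2(x[1,0],x[0,0])))
```

```text
bar tri (array([ 0.4352354 , -0.36538129,  0.06794501]), [np.float64(0.0013194471288540737), np.float64(0.001987975140384908), np.float64(0.0010367449678282193)])
lid (array([ 0.3750111 , -0.35779183,  0.04846867]), [np.float64(0.0008762342465704056), np.float64(0.0013955023159292503), np.float64(0.0010243214366302757)]) (array([ 0.48879177, -0.38423571,  0.05104985]), [np.float64(0.001036043479994163), np.float64(0.0014102408442313963), np.float64(0.0021357887345485375)])
[[ 0.41362923 -0.35088462  0.08      ]
 [ 0.46367013 -0.36707397  0.08      ]
 [ 0.45986137 -0.38032704  0.08      ]
 [ 0.40880035 -0.36377862  0.08      ]]
bar yaw -17.942451995059592 [ 0.43649027 -0.36551606  0.08      ]
[[ 0.53528541 -0.34039664  0.035     ]
 [ 0.5023881  -0.44467185  0.035     ]
 [ 0.33383861 -0.38880847  0.035     ]
 [ 0.36261468 -0.28635739  0.035     ]] [ 0.4335317  -0.36505859  0.035     ]
-17.85307989178131 -17.509728944673242 0.17924133704599235 0.10934145244361275
tool yaw -12.467739010875999
```

```bash
python3 -m creep '[{"slide":[0,0,0],"angular":[0,0,0.094],"claw":1},{"slide":[-0.4,-0.4,0],"angular":[0,0,0],"claw":1},{"slide":[0,0,3],"angular":[0,0,0],"claw":1},{"slide":[0,0,3],"angular":[0,0,0],"claw":1},{"slide":[0,0,3],"angular":[0,0,0],"claw":1},{"slide":[0,0,3],"angular":[0,0,0],"claw":1},{"slide":[0,0,3],"angular":[0,0,0],"claw":1},{"slide":[0,0,2.3],"angular":[0,0,0],"claw":1},{"slide":[0,0,1],"angular":[0,0,0],"claw":1},{"slide":[0,0,0],"angular":[0,0,0],"claw":1}]' 80
python3 -m creep '[{"slide":[0,0,0],"angular":[0,0,0],"claw":0.3},{"slide":[0,0,0],"angular":[0,0,0],"claw":0},{"slide":[0,0,0],"angular":[0,0,0],"claw":-0.3},{"slide":[0,0,0],"angular":[0,0,0],"claw":-0.5},{"slide":[0,0,0],"angular":[0,0,0],"claw":-0.7},{"slide":[0,0,0],"angular":[0,0,0],"claw":-1},{"slide":[0,0,0],"angular":[0,0,0],"claw":-1},{"slide":[0,0,0],"angular":[0,0,0],"claw":-1},{"slide":[0,0,0],"angular":[0,0,0],"claw":-1},{"slide":[0,0,0],"angular":[0,0,0],"claw":-1}]' 80
```

```text
t: 2.23
tcp_pos: [0.4342, -0.3634, 0.046]
tool_rot: [0.988, -0.155, -0.002, -0.002]
force: [-0.8, 0.1, 0.4]
finger_gap: 1.003
gripper_force: 0.0
t: 3.07
tcp_pos: [0.4359, -0.3652, 0.0493]
tool_rot: [0.988, -0.157, 0.001, 0.0]
force: [-0.7, 0.6, 5.7]
finger_gap: 0.154
gripper_force: 79.2
```

```bash
python3 -m creep '[{"slide":[0,0,-0.5],"angular":[0,0,0],"claw":-1},{"slide":[0,0,-1],"angular":[0,0,0],"claw":-1},{"slide":[0,0,-1.5],"angular":[0,0,0],"claw":-1},{"slide":[0,0,-2],"angular":[0,0,0],"claw":-1},{"slide":[0,0,-1.5],"angular":[0,0,0],"claw":-1},{"slide":[0,0,-1],"angular":[0,0,0],"claw":-1},{"slide":[0,0,0],"angular":[0,0,0],"claw":-1},{"slide":[0,0,0],"angular":[0,0,0],"claw":-1}]' 80
python3 - <<'E'
from h import *
s=manip.sense();im=viewer.snapshot("wrist");cv2.imwrite("pics/w2.png",im)
print(s["tcp_pos"],s["force"],s["ft_torque"],s["finger_gap"],s["gripper_force"])
E
```

```text
t: 3.73
tcp_pos: [0.4353, -0.3648, 0.1233]
tool_rot: [0.988, -0.156, -0.0, -0.0]
force: [0.2, -0.1, -7.7]
finger_gap: 0.155
gripper_force: 78.2
[ 0.43530918 -0.3648305   0.1233453 ] [ 0.20011944 -0.05714198 -7.6506703 ] [ 0.08363385 -0.06012067  0.02853191] 0.15488718569727208 78.19162130355835
```

View pics/w2.png

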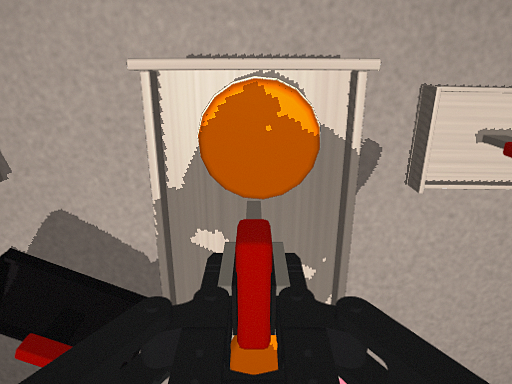

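The tray is held level and square to the tool. The bar is at (255,280), the front cup stands at (260,138), and the weight is about 7.7 N. Next I lift higher and carry it over.

```bash
python3 -m creep '[{"slide":[0,0,-1],"angular":[0,0,0],"claw":-1},{"slide":[0,0,-2],"angular":[0,0,0],"claw":-1},{"slide":[0,0,-2.5],"angular":[0,0,0],"claw":-1},{"slide":[0,0,-2.5],"angular":[0,0,0],"claw":-1},{"slide":[0,0,-2.5],"angular":[0,0,0],"claw":-1},{"slide":[0,0,-2.5],"angular":[0,0,0],"claw":-1},{"slide":[0,0,-2],"angular":[0,0,0],"claw":-1},{"slide":[0,0,-1],"angular":[0,0,0],"claw":-1},{"slide":[0,0,0],"angular":[0,0,0],"claw":-1}]' 80 | grep -E 't:|pos|rot'
python3 -m creep '[{"slide":[0,-1,0],"angular":[0,0,0],"claw":-1},{"slide":[0,-2,0],"angular":[0,0,0],"claw":-1},{"slide":[0,-3,0],"angular":[0,0,0],"claw":-1},{"slide":[0,-3,0],"angular":[0,0,0],"claw":-1},{"slide":[0,-3,0],"angular":[0,0,0],"claw":-1},{"slide":[0,-3,0],"angular":[0,0,0],"claw":-1},{"slide":[0,-3,0],"angular":[0,0,0],"claw":-1},{"slide":[0,-3,0],"angular":[0,0,0],"claw":-1},{"slide":[0,-3,0],"angular":[0,0,0],"claw":-1},{"slide":[0,-3,0],"angular":[0,0,0],"claw":-1}]' 80 | grep -E 't:|pos|rot'
python3 -m creep '[{"slide":[0,-3,0],"angular":[0,0,0],"claw":-1},{"slide":[0,-3,0],"angular":[0,0,0],"claw":-1},{"slide":[0,-3,0],"angular":[0,0,0],"claw":-1},{"slide":[0,-3,0],"angular":[0,0,0],"claw":-1},{"slide":[0,-3,0],"angular":[0,0,0],"claw":-1},{"slide":[0,-3,0],"angular":[0,0,0],"claw":-1},{"slide":[0,-3,0],"angular":[0,0,0],"claw":-1},{"slide":[0.2,-2.6,0],"angular":[0,0,0],"claw":-1},{"slide":[0,-1.5,0],"angular":[0,0,0],"claw":-1},{"slide":[0,-0.5,0],"angular":[0,0,0],"claw":-1}]' 80 | grep -E 't:|pos|rot'
python3 -m creep '[{"slide":[0,0,0],"angular":[0,0,-0.05],"claw":-1},{"slide":[0,0,0],"angular":[0,0,-0.1],"claw":-1},{"slide":[0,0,0],"angular":[0,0,-0.115],"claw":-1},{"slide":[0,0,0],"angular":[0,0,-0.115],"claw":-1},{"slide":[0,0,0],"angular":[0,0,-0.115],"claw":-1},{"slide":[0,0,0],"angular":[0,0,-0.115],"claw":-1},{"slide":[0,0,0],"angular":[0,0,-0.115],"claw":-1},{"slide":[0,0,0],"angular":[0,0,-0.115],"claw":-1},{"slide":[0,0,0],"angular":[0,0,-0.115],"claw":-1},{"slide":[0,0,0],"angular":[0,0,-0.115],"claw":-1}]' 80 | grep -E 't:|pos|rot'
python3 -m creep '[{"slide":[0,0,0],"angular":[0,0,-0.115],"claw":-1},{"slide":[0,0,0],"angular":[0,0,-0.115],"claw":-1},{"slide":[0,0,0],"angular":[0,0,-0.115],"claw":-1},{"slide":[0,0,0],"angular":[0,0,-0.115],"claw":-1},{"slide":[0,0,0],"angular":[0,0,-0.115],"claw":-1},{"slide":[0,0,0],"angular":[0,0,-0.115],"claw":-1},{"slide":[0,0,0],"angular":[0,0,-0.08],"claw":-1},{"slide":[0,0,0],"angular":[0,0,-0.03],"claw":-1},{"slide":[0,0,0],"angular":[0,0,0],"claw":-1},{"slide":[0,0,0],"angular":[0,0,0],"claw":-1}]' 80
python3 - <<'E'
from h import *
import json
s=manip.sense();im=viewer.snapshot("wrist");t=viewer.snapshot("top");sd=viewer.snapshot("side")
cv2.imwrite("pics/w3.png",im);cv2.imwrite("pics/top3.png",t);cv2.imwrite("pics/side3.png",sd)
json.dump({k:np.array(v).tolist() for k,v in s.items()},open("w3.json","w"))
print(s["tcp_pos"],s["tool_rot"],s["q"])
# zoomed bay crop: top (upper) and side (lower)
A=cv2.resize(t[80:190,150:310],None,fx=4,fy=4,interpolation=2)[:300];
B=cv2.resize(sd[110:220,150:310],None,fx=4,fy=4,interpolation=2)
cv2.imwrite("pics/crop3.png",cv2.resize(t[80:190,150:310],None,fx=4.9,fy=4.9,interpolation=2));cv2.imwrite("pics/crop3s.png",B)
E
```

```text
t: 4.53
tcp_pos: [0.4362, -0.3659, 0.2855]
tool_rot: [0.988, -0.156, 0.002, 0.002]
t: 5.37
tcp_pos: [0.5174, -0.1053, 0.2808]
tool_rot: [0.988, -0.156, -0.003, -0.001]
t: 6.2
tcp_pos: [0.5989, 0.1377, 0.2807]
tool_rot: [0.988, -0.155, -0.002, -0.0]
t: 7.03
tcp_pos: [0.5984, 0.1335, 0.2816]
tool_rot: [0.929, 0.371, -0.002, -0.0]
t: 7.87
tcp_pos: [0.5988, 0.1338, 0.282]
tool_rot: [0.713, 0.701, -0.001, -0.001]
force: [0.0, 0.8, -8.0]
finger_gap: 0.153
gripper_force: 78.8
[0.59883726 0.1338202  0.28203592] [ 0.71300653  0.70115534 -0.00140981 -0.00094462] [ 3.82025315e-02  4.62007236e-01  1.40018010e+00 -5.23687426e-04
  1.28276204e+00  5.51124665e-02]
```

View pics/w3.png

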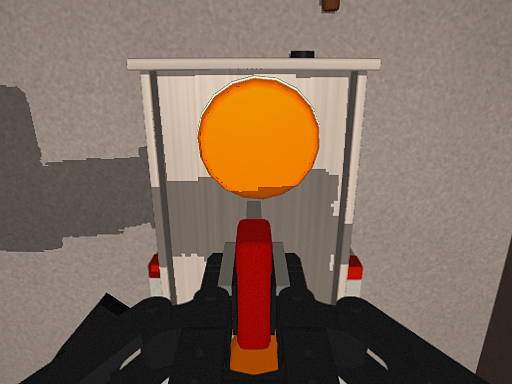

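The wrist view shows the tray and cup unchanged in the grip. The red beam ends are visible either side of the tray at (155,267) and (354,268), nearly symmetric about it. Now I measure the bay.

Run:
```python
from h import *
import json
s=json.load(open("w3.json"));w=cam("wrist",s);t=cam("top");sd=cam("side")
im=cv2.imread("pics/w3.png")
for b in blobs(im,"red"): print("w",np.round(b[:3],1),np.round(cv2.boxPoints(b[3]),1).tolist())
# beam top-face ends
for n,f in(("top","pics/top0.png"),("side","pics/side0.png")):
    m=mask(cv2.imread(f),"red");n_,l,st,ce=cv2.connectedComponentsWithStats(m)
    for i in range(1,n_):
        if st[i,4]>90 and ce[i,0]<240:
            ys,xs=np.where(l==i);v=np.polyfit(ys,xs,1);print(n,st[i],ce[i],"line",v)
            for y in range(ys.min(),ys.max()+1,8 if n=="top" else 5): print(y,xs[ys==y].min(),xs[ys==y].max(),end=" | ")
            print()
for z in(.14,.162):
  print(z,"w beam",plane(w,[(148,258),(362,258),(148,276),(362,276)],z))
g=cv2.imread("pics/top0.png");cv2.imwrite("pics/c0.png",np.vstack([cv2.resize(g[92:182,158:308],None,fx=5,fy=5,interpolation=1)]))
```

```text
w [354.5 268.1 249.5] [[347.0, 278.0], [349.3999938964844, 255.3000030517578], [363.3999938964844, 256.79998779296875], [361.0, 279.5]]
w [153.9 267.5 171.5] [[149.0, 254.0], [159.0, 254.0], [159.0, 277.0], [149.0, 277.0]]
w [ 253.5  282.4 4173. ] [[235.0, 219.0], [272.0, 219.0], [272.0, 348.0], [235.0, 348.0]]
top [217 102   6  63 256] [219.40625  133.234375] line [-3.69622471e-02  2.24330892e+02]
102 219 222 | 110 219 222 | 118 219 221 | 126 218 221 | 134 218 221 | 142 217 221 | 150 217 220 | 158 218 220 | 
side [198 135  17  39 155] [206.14193548 154.46451613] line [  0.40599997 143.42934724]
135 198 199 | 140 199 202 | 145 201 204 | 150 203 206 | 155 205 208 | 160 207 210 | 165 209 212 | 170 211 214 | 
0.14 w beam [[0.49656226 0.05068849 0.14      ]
 [0.69829029 0.04783305 0.14      ]
 [0.49419135 0.03093388 0.14      ]
 [0.70008941 0.02805678 0.14      ]]
0.162 w beam [[0.50449522 0.06355555 0.162     ]
 [0.69068382 0.06092006 0.162     ]
 [0.50230694 0.04532266 0.162     ]
 [0.69234435 0.04266719 0.162     ]]
```

View pics/c0.png

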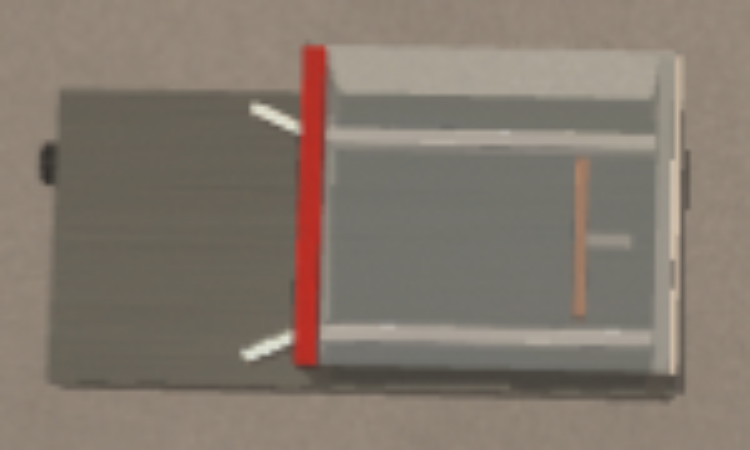

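The crop shows the bay clearly. The guides' inner edges run (327,134)–(655,143) and (322,331)–(655,338), with flare tips at (252,105) and (243,355). The beam's front edge is (303,45)–(295,365), the sill corners are (60,90) and (48,383), and the copper plate is at (580,240).

Run:
```python
from h import *
t=cam("top");sd=cam("side")
f=lambda L:[(158+(u+.5)/5-.5,92+(v+.5)/5-.5) for u,v in L]
def show(n,L,z):
    P=plane(t,f(L),z);print(n,np.round(P,4).tolist());return P
G=show("guides",[(327,134),(655,143),(322,331),(655,338)],.065)
for a,b in((0,1),(2,3)): d=G[b]-G[a];print(np.degrees(np.arctan2(d[1],d[0])))
show("flare",[(252,105),(243,355)],.065)
B=show("beam",[(303,45),(295,365)],.162);d=B[0]-B[1];print(np.degrees(np.arctan2(d[1],d[0])),np.linalg.norm(d),B.mean(0))
S=show("sill",[(60,90),(48,383)],.04);d=S[0]-S[1];print(np.degrees(np.arctan2(d[1],d[0])),np.linalg.norm(d),S.mean(0))
show("plate",[(577,158),(574,316)],.07)
# two-view height of beam ends' centre
print(tri([(t,(219.4,133.2)),(sd,(206.1,154.5))]))
print("side beam bottom/upper pred",proj(sd,np.r_[B]))
```

```text
guides [[0.6617, 0.0447, 0.065], [0.6553, -0.1618, 0.065], [0.5365, 0.047, 0.065], [0.5316, -0.161, 0.065]]
-91.7903382264461
-91.33005730540553
flare [[0.6807, 0.0924, 0.065], [0.5215, 0.0965, 0.065]]
beam [[0.6938, 0.0511, 0.162], [0.5032, 0.0542, 0.162]]
-0.9540852566661451 0.1906418929018261 [0.59849133 0.05263822 0.162     ]
sill [[0.6976, 0.2201, 0.04], [0.5072, 0.2244, 0.04]]
-1.31779036079869 0.1905008799704016 [0.60237891 0.22225903 0.04      ]
plate [[0.6447, -0.1126, 0.07], [0.5448, -0.1104, 0.07]]
(array([0.59894999, 0.04750393, 0.14450627]), [np.float64(0.000875845246112305), np.float64(0.0008758452461123274)])
side beam bottom/upper pred [[196.76526484 134.6474648 ]
 [211.99890424 169.61124308]]
```

```bash
python3 -m creep '[{"slide":[1,0,0],"angular":[0,0,0.007],"claw":-1},{"slide":[1.7,0.2,0],"angular":[0,0,0],"claw":-1},{"slide":[0,0,1],"angular":[0,0,0],"claw":-1},{"slide":[0,0,2],"angular":[0,0,0],"claw":-1},{"slide":[0,0,3],"angular":[0,0,0],"claw":-1},{"slide":[0,0,3],"angular":[0,0,0],"claw":-1},{"slide":[0,0,3],"angular":[0,0,0],"claw":-1},{"slide":[0,0,2.5],"angular":[0,0,0],"claw":-1},{"slide":[0,0,2],"angular":[0,0,0],"claw":-1},{"slide":[0,0,1],"angular":[0,0,0],"claw":-1}]' 80 | grep -E 't:|pos|rot|^force'
python3 -m creep '[{"slide":[0,0,0.4],"angular":[0,0,0],"claw":-1},{"slide":[0,0,0],"angular":[0,0,0],"claw":-1},{"slide":[0,0,0],"angular":[0,0,0],"claw":-1},{"slide":[0,0,0],"angular":[0,0,0],"claw":-1}]' 80
python3 - <<'E'
from h import *
import json
s=manip.sense();im=viewer.snapshot("side");b=viewer.snapshot("top");print(np.round(s["tcp_pos"],4),np.round(s["force"],1),s["q"])
cv2.imwrite("pics/s4.png",np.hstack([cv2.resize(im[120:230,140:260],None,fx=3.3,fy=3.3,interpolation=2),cv2.resize(b[92:202,150:270],None,fx=3.3,fy=3.3,interpolation=2)]))
E
```

```text
t: 8.85
tcp_pos: [0.6007, 0.1619, 0.105]
tool_rot: [0.715, 0.699, -0.002, -0.002]
force: [0.1, -0.8, -7.1]
t: 9.18
tcp_pos: [0.6041, 0.1618, 0.1061]
tool_rot: [0.715, 0.699, 0.002, 0.001]
force: [0.2, 0.1, -6.7]
finger_gap: 0.151
gripper_force: 78.9
[0.6041 0.1618 0.1061] [ 0.2  0.1 -6.7] [8.32292909e-02 6.82870060e-01 1.53661639e+00 5.79321959e-05
 9.18160879e-01 1.05181552e-01]
```

View pics/s4.png

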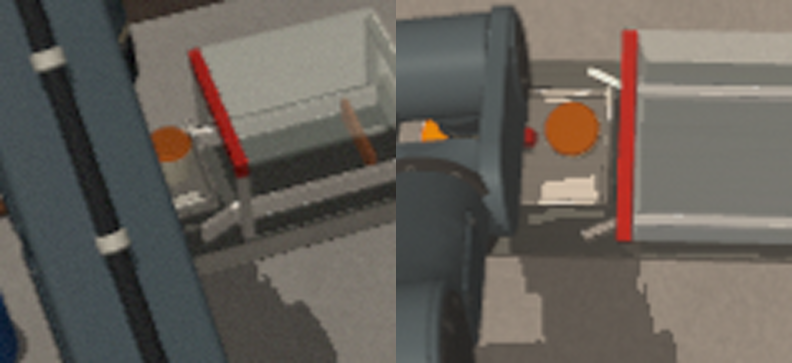

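The tray is hovering over the sill. In the right half (top view) the leading edge is at crop column 608, rows 90–205, just outside the beam at 625. The cup is upright at (572,128) and the flares lie either side of the tray. Lowering now.

```bash
python3 - <<'E'
from h import *
t=cam("top")
f=lambda L:[(150+(u-396)/3.3,92+v/3.3) for u,v in L]
P=plane(t,f([(608,90),(608,205)]),.093);print(P,P.mean(0)); print(plane(t,f([(620,92),(625,221)]),.065).mean(0))
E
python3 -m creep '[{"slide":[0,0,0.5],"angular":[0,0,0],"claw":-1},{"slide":[0,0,0.5],"angular":[0,0,0],"claw":-1},{"slide":[0,0,0.2],"angular":[0,0,0],"claw":-1},{"slide":[0,0,0],"angular":[0,0,0],"claw":-1},{"slide":[0,0,0],"angular":[0,0,0],"claw":-1}]' | grep -E 'pos|rot|^force'
python3 -m creep '[{"slide":[0,0,0.2],"angular":[0,0,0],"claw":-1},{"slide":[0,0,0],"angular":[0,0,0],"claw":-1},{"slide":[0,0,0],"angular":[0,0,0],"claw":-1}]' | grep -E 'pos|rot|^force'
```

```text
[[0.65291059 0.06946982 0.093     ]
 [0.54408859 0.06853952 0.093     ]] [0.59849959 0.06900467 0.093     ]
[0.59495535 0.05803298 0.065     ]
tcp_pos: [0.6022, 0.1615, 0.0919]
tool_rot: [0.715, 0.699, -0.0, -0.0]
force: [-0.1, -0.1, -8.5]
tcp_pos: [0.6025, 0.1615, 0.0902]
tool_rot: [0.715, 0.699, -0.0, -0.0]
force: [-0.8, 0.6, -7.1]
```

```bash
python3 -m creep '[{"slide":[0,0,0.15],"angular":[0,0,0],"claw":-1},{"slide":[0,0,0],"angular":[0,0,0],"claw":-1},{"slide":[0,0,0],"angular":[0,0,0],"claw":-1}]' | grep -E 'pos|rot|^force'
python3 -m creep '[{"slide":[0,0,0.1],"angular":[0,0,0],"claw":-1},{"slide":[0,0,0],"angular":[0,0,0],"claw":-1},{"slide":[0,0,0],"angular":[0,0,0],"claw":-1}]' | grep -E 'pos|rot|^force'
```

```text
tcp_pos: [0.6028, 0.1615, 0.0894]
tool_rot: [0.715, 0.699, 0.0, 0.0]
force: [-1.4, -0.8, -2.8]
tcp_pos: [0.6028, 0.1615, 0.0894]
tool_rot: [0.715, 0.699, 0.0, 0.0]
force: [-3.2, -1.8, 6.2]
```

```bash
python3 -m creep '[{"slide":[0,0,-0.1],"angular":[0,0,0],"claw":-1},{"slide":[-0.3,-0.05,0],"angular":[0,0,0],"claw":-1},{"slide":[-0.5,-0.05,0],"angular":[0,0,0],"claw":-1},{"slide":[-0.5,0,0],"angular":[0,0,0],"claw":-1},{"slide":[-0.5,0,0],"angular":[0,0,0],"claw":-1},{"slide":[-0.3,0,0],"angular":[0,0,0],"claw":-1},{"slide":[0,0,0],"angular":[0,0,0],"claw":-1}]' | grep -E 'pos|rot|^force'
python3 -m creep '[{"slide":[-0.3,0,0],"angular":[0,0,0],"claw":-1},{"slide":[-0.3,0,0],"angular":[0,0,0],"claw":-1},{"slide":[-0.3,0,0],"angular":[0,0,0],"claw":-1},{"slide":[0,0,0],"angular":[0,0,0],"claw":-1}]' | grep -E 'pos|rot|^force'
python3 -m creep '[{"slide":[-0.3,0,0],"angular":[0,0,0],"claw":-1},{"slide":[-0.3,0,0],"angular":[0,0,0],"claw":-1},{"slide":[0,0,0],"angular":[0,0,0],"claw":-1}]' | grep -E 'pos|rot|^force'
```

```text
tcp_pos: [0.602, 0.1401, 0.0894]
tool_rot: [0.715, 0.699, 0.001, 0.001]
force: [0.2, 3.0, 3.1]
tcp_pos: [0.6016, 0.1316, 0.0894]
tool_rot: [0.715, 0.699, 0.001, 0.0]
force: [0.5, 4.2, 3.8]
tcp_pos: [0.6013, 0.1257, 0.0893]
tool_rot: [0.715, 0.699, 0.001, 0.0]
force: [-0.6, 4.5, 4.8]
```

```bash
python3 -m creep '[{"slide":[-0.4,0,0],"angular":[0,0,0],"claw":-1},{"slide":[-0.4,0,0],"angular":[0,0,0],"claw":-1},{"slide":[-0.4,0,0],"angular":[0,0,0],"claw":-1},{"slide":[0,0,0],"angular":[0,0,0],"claw":-1}]' | grep -E 'pos|rot|^force'
python3 -m creep '[{"slide":[-0.4,0,0],"angular":[0,0,0],"claw":-1},{"slide":[-0.4,0,0],"angular":[0,0,0],"claw":-1},{"slide":[0,0,0],"angular":[0,0,0],"claw":-1}]' | grep -E 'pos|rot|^force'
```

```text
tcp_pos: [0.601, 0.1135, 0.0893]
tool_rot: [0.715, 0.699, 0.001, 0.0]
force: [-0.2, 4.4, 4.9]
tcp_pos: [0.6007, 0.1056, 0.0894]
tool_rot: [0.715, 0.699, 0.001, 0.0]
force: [0.2, 4.2, 5.3]
```

```bash
python3 -m creep '[{"slide":[0,0,0],"angular":[0,0,0],"claw":-0.4},{"slide":[0,0,0],"angular":[0,0,0],"claw":0},{"slide":[0,0,0],"angular":[0,0,0],"claw":0.5},{"slide":[0,0,0],"angular":[0,0,0],"claw":0.5},{"slide":[0,0,0],"angular":[0,0,0],"claw":0.5},{"slide":[0,0,-0.5],"angular":[0,0,0],"claw":0.5},{"slide":[0,0,-1.5],"angular":[0,0,0],"claw":0.5},{"slide":[0,0,-2.5],"angular":[0,0,0],"claw":0.5},{"slide":[0,0,-3],"angular":[0,0,0],"claw":0.5},{"slide":[0,0,-3],"angular":[0,0,0],"claw":0.5}]' | grep -E 't:|pos|rot|^force|gap'
python3 -m creep '[{"slide":[0,0,-3],"angular":[0,0,0],"claw":0},{"slide":[0,0,-2],"angular":[0,0,0],"claw":-1},{"slide":[2,0,0],"angular":[0,0,0],"claw":-1},{"slide":[3,0,0],"angular":[0,0,0],"claw":-1},{"slide":[3,0,0],"angular":[0,0,0],"claw":-1},{"slide":[3,0,0],"angular":[0,0,0],"claw":-1},{"slide":[2,0,0],"angular":[0,0,0],"claw":-1},{"slide":[0,0,0],"angular":[0,0,0],"claw":-1}]' 30| grep -E 't:|pos|rot|^force|gap'
python3 -m creep '[{"slide":[0,0,0],"angular":[0,-0.112,0],"claw":-1},{"slide":[0,0,0],"angular":[0,-0.112,0],"claw":-1},{"slide":[0,0,0],"angular":[0,-0.112,0],"claw":-1},{"slide":[0,0,0],"angular":[0,-0.112,0],"claw":-1},{"slide":[0,0,0],"angular":[0,-0.112,0],"claw":-1},{"slide":[0,0,0],"angular":[0,-0.112,0],"claw":-1},{"slide":[0,0,0],"angular":[0,-0.112,0],"claw":-1},{"slide":[0,0,0],"angular":[0,0,0],"claw":-1},{"slide":[0,0,0],"angular":[0,0,0],"claw":-1}]' | grep -E 't:|pos|rot|^force|gap'
python3 - <<'E'
from h import *
import json
s=manip.sense();print(np.round(s["q"],2),np.round(R.from_quat(s["tool_rot"]).as_matrix(),3))
im=viewer.snapshot("wrist");b=viewer.snapshot("top");sd=viewer.snapshot("side")
json.dump({k:np.array(v).tolist() for k,v in s.items()},open("w5.json","w"))
cv2.imwrite("pics/w5.png",im);cv2.imwrite("pics/t5.png",b);cv2.imwrite("pics/s5.png",sd)
cv2.imwrite("pics/v5.png",np.vstack([cv2.resize(im,(384,288)),np.zeros((6,384,3),np.uint8),cv2.resize(b[60:240,100:340],(384,288))]))
E
```

```text
t: 13.03
tcp_pos: [0.5997, 0.1054, 0.1946]
tool_rot: [0.715, 0.699, -0.001, -0.001]
force: [0.6, 0.3, -0.4]
finger_gap: 0.752
t: 13.7
tcp_pos: [0.6026, 0.2396, 0.2442]
tool_rot: [0.713, 0.701, 0.001, -0.0]
force: [-0.4, 0.6, -0.2]
finger_gap: 0.001
t: 14.45
tcp_pos: [0.6026, 0.2358, 0.2421]
tool_rot: [0.66, 0.647, -0.274, 0.266]
force: [-1.1, -0.3, 0.1]
finger_gap: -0.002
[ 0.48  0.78  1.13 -0.67  1.66  0.59] [[ 0.013  1.    -0.017]
 [ 0.708 -0.021 -0.706]
 [-0.706 -0.003 -0.708]]
```

View pics/v5.png

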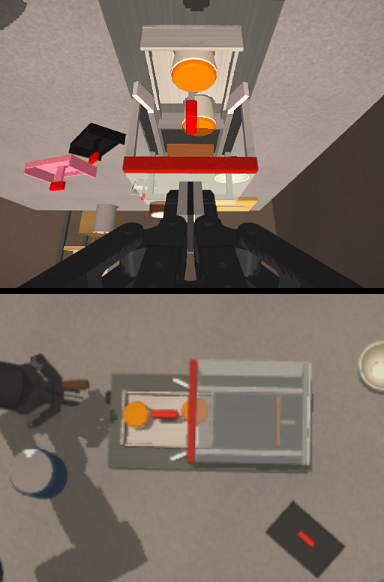

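Both cups stand in the tray. In the top view (lower half) the tray sits between the flares, with its trailing end at crop column 124 and its front under the beam, and the fingers are behind it. Next I locate the trailing end.

Run:
```python
from h import *
t=cam("top")
g=cv2.imread("pics/t5.png")
P=plane(t,[(177.5,120),(177,154.4)],.075);print(P,P.mean(0))
s=manip.sense();print(s["tcp_pos"])
print(g[125:150:5,172:184].mean(2).round().tolist())
```

```text
[[0.65545086 0.18724865 0.075     ]
 [0.54632774 0.18706329 0.075     ]] [0.6008893  0.18715597 0.075     ]
[0.60372608 0.23434172 0.24523997]
[[93.0, 92.0, 92.0, 93.0, 139.0, 155.0, 103.0, 84.0, 140.0, 172.0, 172.0, 172.0], [91.0, 91.0, 92.0, 85.0, 134.0, 134.0, 102.0, 116.0, 119.0, 119.0, 119.0, 119.0], [66.0, 81.0, 93.0, 92.0, 111.0, 124.0, 120.0, 120.0, 120.0, 123.0, 123.0, 120.0], [92.0, 92.0, 93.0, 108.0, 156.0, 136.0, 88.0, 109.0, 121.0, 123.0, 122.0, 125.0], [95.0, 95.0, 95.0, 125.0, 170.0, 140.0, 74.0, 98.0, 156.0, 179.0, 180.0, 180.0]]
```

```bash
python3 -m creep '[{"slide":[1.5,0,1.5],"angular":[0,0,0],"claw":-1},{"slide":[2.5,0,2.5],"angular":[0,0,0],"claw":-1},{"slide":[2.5,0,2.5],"angular":[0,0,0],"claw":-1},{"slide":[2.5,0,2.5],"angular":[0,0,0],"claw":-1},{"slide":[2,0,2],"angular":[0,0,0],"claw":-1},{"slide":[1,0,1],"angular":[0,0,0],"claw":-1},{"slide":[0.7,0,0.7],"angular":[0,0,0],"claw":-1},{"slide":[0,0,0],"angular":[0,0,0],"claw":-1},{"slide":[0,0,0],"angular":[0,0,0],"claw":-1}]' | grep -E 't:|pos|rot|^force|gap'
python3 - <<'E'
from h import *
s=manip.sense();print(np.round(s["tcp_pos"],4),np.round(s["q"],2),np.round(s["force"],1))
im=viewer.snapshot("wrist");sd=viewer.snapshot("side");cv2.imwrite("pics/v6.png",np.vstack([cv2.resize(im,(400,300)),cv2.resize(sd[90:270,80:320],(400,300))]))
E
```

```text
t: 15.35
tcp_pos: [0.6042, 0.2356, 0.0658]
tool_rot: [0.661, 0.646, -0.272, 0.268]
force: [0.3, 0.6, 0.6]
finger_gap: -0.0
[0.6042 0.2356 0.0658] [ 0.48  0.99  1.2  -0.67  1.44  0.77] [0.3 0.6 0.6]
```

View pics/v6.png

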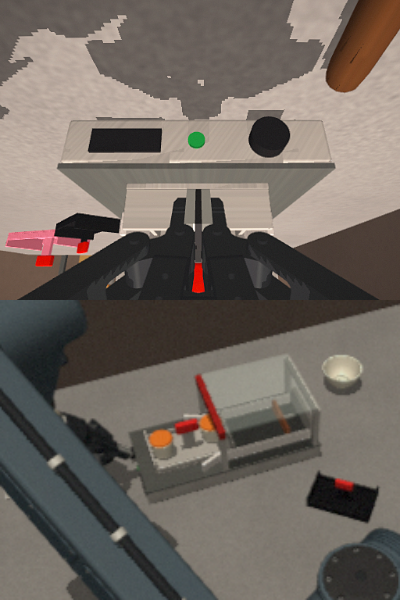

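In the upper half (wrist) the fingers at (196,200) are centred on the tray's end plate (125–272), above the plinth front, and the spatula handle is clear at upper right. The side view confirms both cups upright. Lowering slightly and pushing.

```bash
python3 -m creep '[{"slide":[0.6,0,0.6],"angular":[0,0,0],"claw":-1},{"slide":[-0.7,0,0.7],"angular":[0,0,0],"claw":-1},{"slide":[-0.7,0,0.7],"angular":[0,0,0],"claw":-1},{"slide":[-0.3,0,0.3],"angular":[0,0,0],"claw":-1},{"slide":[-0.2,0,0.2],"angular":[0,0,0],"claw":-1},{"slide":[0,0,0],"angular":[0,0,0],"claw":-1}]' | grep -E 'pos|^force'
python3 -m creep '[{"slide":[-0.2,0,0.2],"angular":[0,0,0],"claw":-1},{"slide":[-0.2,0,0.2],"angular":[0,0,0],"claw":-1},{"slide":[-0.2,0,0.2],"angular":[0,0,0],"claw":-1},{"slide":[-0.2,0,0.2],"angular":[0,0,0],"claw":-1},{"slide":[-0.2,0,0.2],"angular":[0,0,0],"claw":-1},{"slide":[0,0,0],"angular":[0,0,0],"claw":-1}]' | grep -E 'pos|^force'
```

```text
tcp_pos: [0.6025, 0.2078, 0.0559]
force: [-0.4, -0.9, -0.4]
tcp_pos: [0.6026, 0.1952, 0.0557]
force: [0.2, 2.7, -0.2]
```

```bash
for i in 1; do :; done; python3 -m creep '[{"slide":[-0.2,0,0.2],"angular":[0,0,0],"claw":-1},{"slide":[-0.3,0,0.3],"angular":[0,0,0],"claw":-1},{"slide":[-0.3,0,0.3],"angular":[0,0,0],"claw":-1},{"slide":[-0.3,0,0.3],"angular":[0,0,0],"claw":-1},{"slide":[-0.3,0,0.3],"angular":[0,0,0],"claw":-1},{"slide":[-0.3,0,0.3],"angular":[0,0,0],"claw":-1}]' | grep -E 'pos|^force'
python3 -m creep '[{"slide":[-0.3,0,0.3],"angular":[0,0,0],"claw":-1},{"slide":[-0.3,0,0.3],"angular":[0,0,0],"claw":-1},{"slide":[-0.3,0,0.3],"angular":[0,0,0],"claw":-1},{"slide":[-0.3,0,0.3],"angular":[0,0,0],"claw":-1},{"slide":[-0.3,0,0.3],"angular":[0,0,0],"claw":-1},{"slide":[-0.3,0,0.3],"angular":[0,0,0],"claw":-1}]' | grep -E 'pos|^force'
```

```text
tcp_pos: [0.6018, 0.1706, 0.0557]
force: [-0.3, 4.7, 1.9]
tcp_pos: [0.6012, 0.1449, 0.0557]
force: [-0.1, 5.0, 1.6]
```

```bash
python3 -m creep '[{"slide":[-0.3,0,0.3],"angular":[0,0,0],"claw":-1},{"slide":[-0.3,0,0.3],"angular":[0,0,0],"claw":-1},{"slide":[-0.3,0,0.3],"angular":[0,0,0],"claw":-1},{"slide":[-0.3,0,0.3],"angular":[0,0,0],"claw":-1},{"slide":[-0.3,0,0.3],"angular":[0,0,0],"claw":-1},{"slide":[-0.3,0,0.3],"angular":[0,0,0],"claw":-1}]' | grep -E 'pos|^force'
python3 -m creep '[{"slide":[-0.3,0,0.3],"angular":[0,0,0],"claw":-1},{"slide":[-0.3,0,0.3],"angular":[0,0,0],"claw":-1},{"slide":[-0.3,0,0.3],"angular":[0,0,0],"claw":-1},{"slide":[-0.3,0,0.3],"angular":[0,0,0],"claw":-1},{"slide":[-0.2,0,0.2],"angular":[0,0,0],"claw":-1},{"slide":[-0.1,0,0.1],"angular":[0,0,0],"claw":-1},{"slide":[0,0,0],"angular":[0,0,0],"claw":-1}]' | grep -E 'pos|^force'
```

```text
tcp_pos: [0.6006, 0.1194, 0.0557]
force: [-1.0, 6.0, 2.2]
tcp_pos: [0.6, 0.0979, 0.0557]
force: [0.8, 2.2, 0.6]
```

Slowly now, to meet the plate gently.

```bash
python3 -m creep '[{"slide":[-0.15,0,0.15],"angular":[0,0,0],"claw":-1},{"slide":[-0.15,0,0.15],"angular":[0,0,0],"claw":-1},{"slide":[-0.15,0,0.15],"angular":[0,0,0],"claw":-1},{"slide":[-0.15,0,0.15],"angular":[0,0,0],"claw":-1},{"slide":[-0.15,0,0.15],"angular":[0,0,0],"claw":-1},{"slide":[-0.15,0,0.15],"angular":[0,0,0],"claw":-1}]' | grep -E 'pos|^force'
python3 -m creep '[{"slide":[-0.15,0,0.15],"angular":[0,0,0],"claw":-1},{"slide":[-0.15,0,0.15],"angular":[0,0,0],"claw":-1},{"slide":[-0.15,0,0.15],"angular":[0,0,0],"claw":-1},{"slide":[-0.15,0,0.15],"angular":[0,0,0],"claw":-1}]' | grep -E 'pos|^force'
python3 -m creep '[{"slide":[-0.15,0,0.15],"angular":[0,0,0],"claw":-1},{"slide":[-0.15,0,0.15],"angular":[0,0,0],"claw":-1},{"slide":[-0.15,0,0.15],"angular":[0,0,0],"claw":-1}]' | grep -E 'pos|^force'
```

```text
tcp_pos: [0.6, 0.0862, 0.0557]
force: [-0.3, 4.3, 2.6]
tcp_pos: [0.5998, 0.0777, 0.0557]
force: [-0.1, 5.6, 2.6]
tcp_pos: [0.6006, 0.0736, 0.0556]
force: [-0.8, 12.8, 4.3]
```

```bash
python3 -m creep '[{"slide":[-0.15,0,0.15],"angular":[0,0,0],"claw":-1},{"slide":[-0.15,0,0.15],"angular":[0,0,0],"claw":-1},{"slide":[-0.15,0,0.15],"angular":[0,0,0],"claw":-1},{"slide":[-0.1,0,0.1],"angular":[0,0,0],"claw":-1},{"slide":[-0.1,0,0.1],"angular":[0,0,0],"claw":-1}]' | grep -E 'pos|^force'
python3 -m creep '[{"slide":[-0.1,0,0.1],"angular":[0,0,0],"claw":-1},{"slide":[-0.1,0,0.1],"angular":[0,0,0],"claw":-1},{"slide":[-0.1,0,0.1],"angular":[0,0,0],"claw":-1}]' | grep -E 'pos|^force'
python3 -m creep '[{"slide":[-0.1,0,0.1],"angular":[0,0,0],"claw":-1},{"slide":[-0.1,0,0.1],"angular":[0,0,0],"claw":-1}]' | grep -E 'pos|^force'
```

```text
tcp_pos: [0.6004, 0.0645, 0.0556]
force: [-0.0, 12.3, 4.1]
tcp_pos: [0.6003, 0.061, 0.0556]
force: [-1.0, 21.8, 8.4]
tcp_pos: [0.6004, 0.0608, 0.0556]
force: [-3.6, 30.2, 10.9]
```

```bash
python3 -m creep '[{"slide":[0.3,0,-0.3],"angular":[0,0,0],"claw":-1},{"slide":[1,0,-1],"angular":[0,0,0],"claw":-1},{"slide":[2,0,-2],"angular":[0,0,0],"claw":-1},{"slide":[2,0,-2],"angular":[0,0,0],"claw":-1},{"slide":[2,0,-2],"angular":[0,0,0],"claw":-1},{"slide":[2,0,-2],"angular":[0,0,0],"claw":-1},{"slide":[1,0,-1],"angular":[0,0,0],"claw":-1},{"slide":[0,0,0],"angular":[0,0,0],"claw":-1},{"slide":[0,0,0],"angular":[0,0,0],"claw":-1}]' | grep -E 't:|pos|^force'
python3 - <<'E'
from h import *
s=manip.sense();im=viewer.snapshot("wrist");t=viewer.snapshot("top");sd=viewer.snapshot("side")
for n,x in(("w7",im),("t7",t),("s7",sd)): cv2.imwrite(f"pics/{n}.png",x)
a=cv2.resize(t[92:182,158:308],(600,360),interpolation=2); b=np.hstack([cv2.resize(im[:,106:406],(300,384))[:240],cv2.resize(sd[110:190,170:270],(300,240),interpolation=2)])
cv2.imwrite("pics/v7.png",np.vstack([a,b])); print(s["tcp_pos"])
for f in("top0","t7"):
    g=cv2.imread(f"pics/{f}.png")[122:156].astype(int); r=(g[:,:,2]-g[:,:,0]).mean(0); print(f,[(i,int(r[i])) for i in range(264,290)])
E
```

```text
t: 21.2
tcp_pos: [0.6018, 0.2001, 0.0553]
tool_rot: [0.66, 0.646, -0.274, 0.267]
force: [-0.3, 0.3, -0.5]
[0.60184776 0.2001181  0.05529478]
top0 [(264, 7), (265, 7), (266, 7), (267, 7), (268, 7), (269, 7), (270, 7), (271, 7), (272, 14), (273, 52), (274, 54), (275, 23), (276, 9), (277, 8), (278, 8), (279, 8), (280, 8), (281, 8), (282, 8), (283, 8), (284, 7), (285, 7), (286, 7), (287, 7), (288, 8), (289, 15)]
t7 [(264, 52), (265, 53), (266, 53), (267, 53), (268, 53), (269, 52), (270, 50), (271, 47), (272, 45), (273, 39), (274, 30), (275, 17), (276, 15), (277, 18), (278, 50), (279, 54), (280, 27), (281, 10), (282, 9), (283, 9), (284, 9), (285, 9), (286, 9), (287, 9), (288, 9), (289, 15)]
```

View pics/v7.png

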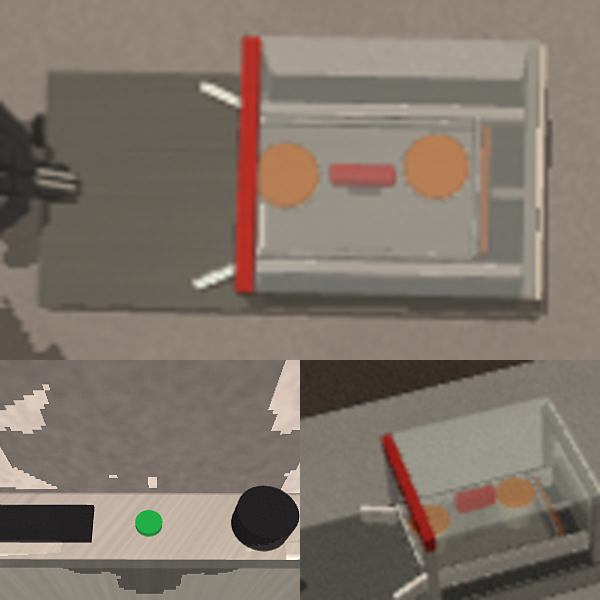

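The top view shows both cups upright and the tray under the canopy against the copper plate (crop column 485). The plate seems to have moved only about 5 px, so I measure that before believing the stop.

Run:
```python
from h import *
t=cam("top");sd=cam("side")
def ctr(f):
    g=cv2.imread(f"pics/{f}.png").astype(int);out=[]
    for rows in((122,133),(133,144),(144,155)):
        r=(g[rows[0]:rows[1],:,2]-g[rows[0]:rows[1],:,0]).mean(0)
        lo=270 if f=="top0" else 277; x=np.arange(lo,lo+6); w=np.clip(r[x]-16,0,None); out.append(((w*x).sum()/w.sum(),sum(rows)/2-.5))
    return out
a,b=ctr("top0"),ctr("t7");print(a,b)
for z in(.06,.07): A=plane(t,a,z);B=plane(t,b,z);print(z,A[:,1],B[:,1],(A-B)[:,1])
g=cv2.imread("pics/t7.png");h=cv2.cvtColor(g,cv2.COLOR_BGR2HSV)
def bar(im,box):
    H,S,V=cv2.split(cv2.cvtColor(im,cv2.COLOR_BGR2HSV));m=(((H<5)|(H>172))&(S>90)&(V>60)).astype(np.uint8)
    M=np.zeros_like(m);x0,x1,y0,y1=box;M[y0:y1,x0:x1]=m[y0:y1,x0:x1]
    ys,xs=np.nonzero(M);v=np.polyfit(xs,ys,1);return xs.mean(),ys.mean(),len(xs),xs.min(),xs.max(),v[0]
p=bar(g,(230,270,120,150));q=bar(cv2.imread("pics/s7.png"),(215,245,140,170));print(p,q)
print("bar",tri([(t,p[:2]),(sd,q[:2])]),plane(t,[p[:2]],.12))
e=plane(t,[(p[3]-.5,p[1]-p[5]*(p[0]-p[3])),(p[4]+.5,p[1]+p[5]*(p[4]-p[0]))],.12);d=e[1]-e[0];print(e,np.degrees(np.arctan2(d[1],d[0])))
```

```text
[(np.float64(273.8058350100604), 127.0), (np.float64(273.64506172839504), 138.0), (np.float64(273.40374609781475), 149.0)] [(np.float64(278.90315789473686), 127.0), (np.float64(278.7032640949555), 138.0), (np.float64(278.441935483871), 149.0)]
0.06 [-0.11530127 -0.11466593 -0.11378794] [-0.13135554 -0.13056003 -0.12958448] [0.01605427 0.0158941  0.01579654]
0.07 [-0.11506526 -0.11443426 -0.11356225] [-0.13101008 -0.13021999 -0.12925109] [0.01594482 0.01578574 0.01568884]
(np.float64(248.40506329113924), np.float64(135.0253164556962), 79, np.int64(241), np.int64(256), np.float64(0.009244992295840153)) (np.float64(228.03703703703704), np.float64(155.85185185185185), 81, np.int64(222), np.int64(234), np.float64(-0.21177838866568008))
bar (array([ 0.6010615 , -0.03618377,  0.10491089]), [np.float64(0.0005518513633321998), np.float64(0.0005518513633322074)]) [[ 0.59802278 -0.03715938  0.12      ]]
[[ 0.59831374 -0.01328115  0.12      ]
 [ 0.59773531 -0.06159321  0.12      ]] -90.68595535569077
```

The plate has moved 15.9 mm of 20. The tray sits about 0.7° counter-clockwise in the guides, with its leading end toward +x, so it is probably wedged diagonally. I'll push again off-centre on the +x side, which turns it straight.

```bash
python3 -m creep '[{"slide":[0,1.5,0],"angular":[0,0,0],"claw":-1},{"slide":[0,1,0],"angular":[0,0,0],"claw":-1},{"slide":[-1.5,0,1.5],"angular":[0,0,0],"claw":-1},{"slide":[-2.2,0,2.2],"angular":[0,0,0],"claw":-1},{"slide":[-2.2,0,2.2],"angular":[0,0,0],"claw":-1},{"slide":[-1.5,0,1.5],"angular":[0,0,0],"claw":-1},{"slide":[-0.8,0,0.8],"angular":[0,0,0],"claw":-1},{"slide":[-0.4,0,0.4],"angular":[0,0,0],"claw":-1},{"slide":[-0.2,0,0.2],"angular":[0,0,0],"claw":-1},{"slide":[0,0,0],"angular":[0,0,0],"claw":-1}]' | grep -E 'pos|^force'
python3 -m creep '[{"slide":[-0.1,0,0.1],"angular":[0,0,0],"claw":-1},{"slide":[-0.1,0,0.1],"angular":[0,0,0],"claw":-1},{"slide":[-0.1,0,0.1],"angular":[0,0,0],"claw":-1},{"slide":[-0.1,0,0.1],"angular":[0,0,0],"claw":-1},{"slide":[-0.1,0,0.1],"angular":[0,0,0],"claw":-1}]' | grep -E 'pos|^force'
```

```text
tcp_pos: [0.6248, 0.0752, 0.0556]
force: [0.1, 0.6, 0.1]
tcp_pos: [0.6245, 0.0689, 0.0554]
force: [-0.1, 0.3, -0.5]
```

```bash
python3 -m creep '[{"slide":[-0.1,0,0.1],"angular":[0,0,0],"claw":-1},{"slide":[-0.1,0,0.1],"angular":[0,0,0],"claw":-1},{"slide":[-0.1,0,0.1],"angular":[0,0,0],"claw":-1},{"slide":[-0.1,0,0.1],"angular":[0,0,0],"claw":-1},{"slide":[-0.1,0,0.1],"angular":[0,0,0],"claw":-1}]' | grep -E 'pos|^force'
for k in 1; do python3 -m creep '[{"slide":[-0.1,0,0.1],"angular":[0,0,0],"claw":-1},{"slide":[-0.1,0,0.1],"angular":[0,0,0],"claw":-1},{"slide":[0,0,0],"angular":[0,0,0],"claw":-1}]' | grep -E 'pos|^force'; done
python3 -m creep '[{"slide":[-0.1,0,0.1],"angular":[0,0,0],"claw":-1},{"slide":[-0.1,0,0.1],"angular":[0,0,0],"claw":-1},{"slide":[0,0,0],"angular":[0,0,0],"claw":-1}]' | grep -E 'pos|^force'
```

```text
tcp_pos: [0.6243, 0.0611, 0.0555]
force: [0.4, -0.0, -0.9]
tcp_pos: [0.6244, 0.0606, 0.0555]
force: [-2.6, 8.2, 1.8]
tcp_pos: [0.6245, 0.0604, 0.0555]
force: [-2.1, 16.1, 4.8]
```

Run:
```python
from h import *
for i in range(3):
    s=manip.sense();F=np.array(s["force"]);T=np.array(s["ft_torque"]);print(np.round(s["tcp_pos"],4),np.round(F,1),np.round(T,3),"foot of line",np.round(np.cross(F,T)/(F@F),4)); viewer.snapshot("top") if i<2 else 0
```

```text
[0.6245 0.0604 0.0555] [-2.1 16.1  4.8] [ 1.609  0.31  -0.367] foot of line [-0.0258  0.0241 -0.0925]
[0.6245 0.0604 0.0555] [-3.6 15.5  4.8] [ 1.559  0.312 -0.413] foot of line [-0.0286  0.022  -0.0914]
[0.6245 0.0604 0.0554] [-1.8 15.1  5. ] [ 1.533  0.359 -0.436] foot of line [-0.0327  0.0267 -0.0928]
```

The force line passes through the fingertips, so it is the tray that is blocked. Rechecking in bay coordinates, the sill end gives the mouth at y = 0.0523. The plate front is then at bay x ≈ 0.181, the tray centre at ≈ 0.0895 and the pushed end at ≈ 0, so this is the hard stop and the plate had simply started about 4 mm back. Retreating and confirming by numbers.

```bash
python3 -m creep '[{"slide":[0.3,0,-0.3],"angular":[0,0,0],"claw":-1},{"slide":[1,0,-1],"angular":[0,0,0],"claw":-1},{"slide":[2,0,-2],"angular":[0,0,0],"claw":-1},{"slide":[2,0,-2],"angular":[0,0,0],"claw":-1},{"slide":[2,0,-2],"angular":[0,0,0],"claw":-1},{"slide":[2,0,-2],"angular":[0,0,0],"claw":-1},{"slide":[0,0,-2],"angular":[0,0,0],"claw":-1},{"slide":[0,0,-1],"angular":[0,0,0],"claw":-1},{"slide":[0,0,0],"angular":[0,0,0],"claw":-1},{"slide":[0,0,0],"angular":[0,0,0],"claw":-1}]' | grep -E 't:|pos|^force'
python3 - <<'E'
from h import *
t=cam("top");g=viewer.snapshot("top");cv2.imwrite("pics/t8.png",g);g0=cv2.imread("pics/top0.png").astype(int)
G=g.astype(int)
for n,im in(("t0",g0),("t8",G)):
    lo=270 if n=="t0" else 277;r=(im[122:155,:,2]-im[122:155,:,0]).mean(0);x=np.arange(lo,lo+6);w=np.clip(r[x]-16,0,None);c=(w*x).sum()/w.sum()
    print(n,"plate bay x",.0523-plane(t,[(c,138)],.07)[0,1])
# consistency at known bay features: guide rear end (215) and sill end (-170)
print("guide end",.0523+.1614)
H,S,V=cv2.split(cv2.cvtColor(g,cv2.COLOR_BGR2HSV));m=((H<5)|(H>172))&(S>90)&(V>60);m[:120]=0;m[150:]=0;m[:,:230]=0;m[:,270:]=0
ys,xs=np.nonzero(m);P=plane(t,[(xs.mean(),ys.mean())],.12)[0];print("bar bay x",.0523-P[1],"yaw slope",np.polyfit(xs,ys,1)[0])
o=((H>5)&(H<20)&(S>120)).astype(np.uint8);o[:,300:]=0;n,l,st,ce=cv2.connectedComponentsWithStats(o);print([(st[i].tolist(),ce[i].round(1).tolist()) for i in range(1,n) if st[i,4]>60])
for n,(a,b,c,d) in dict(tin=(155,190,100,145),bowl=(85,125,320,360),spat=(105,135,80,112)).items(): print(n,np.abs(G[a:b,c:d]-g0[a:b,c:d]).mean().round(1))
# red beam front edge and any bright tray pixels outside it
print(G[125:150,200:224].mean((0,2)).round().tolist()); print(g0[125:150,200:224].mean((0,2)).round().tolist())
E
```

```text
t: 24.45
tcp_pos: [0.6278, 0.2083, 0.0773]
tool_rot: [0.661, 0.646, -0.273, 0.267]
force: [-0.0, 0.0, -0.3]
t0 plate bay x 0.16677526282475447
t8 plate bay x 0.18245707599016292
guide end 0.2137
bar bay x 0.08916525682075119 yaw slope -1.607267661443933e-15
[([0, 19, 300, 16, 2329], [151.4, 25.0]), ([259, 126, 16, 15, 187], [266.7, 133.0]), ([222, 128, 15, 15, 185], [229.1, 135.2])]
tin 44.9
bowl 2.0
spat 85.1
[96.0, 96.0, 96.0, 96.0, 96.0, 96.0, 96.0, 96.0, 96.0, 96.0, 96.0, 96.0, 96.0, 97.0, 97.0, 97.0, 96.0, 91.0, 88.0, 88.0, 88.0, 85.0, 108.0, 147.0]
[97.0, 97.0, 97.0, 97.0, 97.0, 97.0, 97.0, 97.0, 97.0, 97.0, 97.0, 97.0, 98.0, 98.0, 98.0, 98.0, 97.0, 91.0, 89.0, 89.0, 89.0, 86.0, 109.0, 132.0]
```

Everything agrees with home to within a few mm. For a direct check I'll gently touch the beam's front face with the same fingertip corner and compare that contact depth with the tray's (y ≈ 0.0605).

```bash
python3 -m creep '[{"slide":[-1.5,0,-1.5],"angular":[0,0,0],"claw":-1},{"slide":[-2,0,-2],"angular":[0,0,0],"claw":-1},{"slide":[-1.2,0,-1.2],"angular":[0,0,0],"claw":-1},{"slide":[-2,0,2],"angular":[0,0,0],"claw":-1},{"slide":[-2.5,0,2.5],"angular":[0,0,0],"claw":-1},{"slide":[-2.5,0,2.5],"angular":[0,0,0],"claw":-1},{"slide":[-1.2,0,1.2],"angular":[0,0,0],"claw":-1},{"slide":[-0.7,0,0.7],"angular":[0,0,0],"claw":-1},{"slide":[-0.3,0,0.3],"angular":[0,0,0],"claw":-1},{"slide":[0,0,0],"angular":[0,0,0],"claw":-1}]' | grep -E 'pos|^force'
python3 -m creep '[{"slide":[0,0,0],"angular":[0,0,0],"claw":-1},{"slide":[0,0,0],"angular":[0,0,0],"claw":-1},{"slide":[0,0,0],"angular":[0,0,0],"claw":-1}]' | grep -E 'pos|^force'
```

```text
tcp_pos: [0.6248, 0.0775, 0.1431]
force: [0.4, 0.5, 0.4]
tcp_pos: [0.6249, 0.0797, 0.143]
force: [0.0, -0.3, 0.6]
```

```bash
python3 -m creep '[{"slide":[-0.15,0,0.15],"angular":[0,0,0],"claw":-1},{"slide":[-0.15,0,0.15],"angular":[0,0,0],"claw":-1},{"slide":[-0.15,0,0.15],"angular":[0,0,0],"claw":-1},{"slide":[-0.1,0,0.1],"angular":[0,0,0],"claw":-1},{"slide":[-0.1,0,0.1],"angular":[0,0,0],"claw":-1},{"slide":[0,0,0],"angular":[0,0,0],"claw":-1}]' | grep -E 'pos|^force'
python3 -m creep '[{"slide":[-0.1,0,0.1],"angular":[0,0,0],"claw":-1},{"slide":[-0.1,0,0.1],"angular":[0,0,0],"claw":-1},{"slide":[0,0,0],"angular":[0,0,0],"claw":-1}]' | grep -E 'pos|^force'
python3 -m creep '[{"slide":[-0.1,0,0.1],"angular":[0,0,0],"claw":-1},{"slide":[-0.1,0,0.1],"angular":[0,0,0],"claw":-1},{"slide":[0,0,0],"angular":[0,0,0],"claw":-1}]' | grep -E 'pos|^force'
```

```text
tcp_pos: [0.6244, 0.0686, 0.1432]
force: [0.2, -0.0, 0.1]
tcp_pos: [0.6244, 0.0658, 0.1432]
force: [-1.0, 0.1, -0.4]
tcp_pos: [0.6243, 0.063, 0.1432]
force: [-0.8, -0.5, 0.0]
```

```bash
python3 -m creep '[{"slide":[-0.1,0,0.1],"angular":[0,0,0],"claw":-1},{"slide":[0,0,0],"angular":[0,0,0],"claw":-1}]' | grep -E 'pos|^force'
python3 -m creep '[{"slide":[-0.1,0,0.1],"angular":[0,0,0],"claw":-1},{"slide":[0,0,0],"angular":[0,0,0],"claw":-1}]' | grep -E 'pos|^force'
python3 -m creep '[{"slide":[-0.05,0,0.05],"angular":[0,0,0],"claw":-1},{"slide":[0,0,0],"angular":[0,0,0],"claw":-1}]' | grep -E 'pos|^force'
```

```text
tcp_pos: [0.6243, 0.0617, 0.1432]
force: [0.4, -0.2, 0.3]
tcp_pos: [0.6244, 0.0607, 0.1432]
force: [-0.5, 1.2, -0.7]
tcp_pos: [0.6244, 0.0607, 0.1431]
force: [-0.3, 4.3, 1.2]
```

The beam contacts at y = 0.0607 and the tray end at 0.0605, so they are flush and the tray is home. Backing off and handing in.

```bash
python3 -m creep '[{"slide":[0.3,0,-0.3],"angular":[0,0,0],"claw":-1},{"slide":[1,0,-1],"angular":[0,0,0],"claw":-1},{"slide":[2,0,-2],"angular":[0,0,0],"claw":-1},{"slide":[2,0,-2],"angular":[0,0,0],"claw":-1},{"slide":[1,0,-2],"angular":[0,0,0],"claw":-1},{"slide":[0,0,-2],"angular":[0,0,0],"claw":-1},{"slide":[0,0,0],"angular":[0,0,0],"claw":-1},{"slide":[0,0,0],"angular":[0,0,0],"claw":-1},{"slide":[0,0,0],"angular":[0,0,0],"claw":-1}]' | grep -E 't:|pos|^force'
python3 -c "
from station import ticket; print(ticket.sign_off())"
```

```text
t: 27.83
tcp_pos: [0.6262, 0.1696, 0.164]
tool_rot: [0.66, 0.646, -0.274, 0.267]
force: [-0.1, -0.6, -0.5]
the job is handed in; nothing more can be done
None
```

The tray is home: its trailing end is flush with the red beam (0.2 mm by touch), the plate was pushed until it stopped (15.9 mm; it seems to have started about 4 mm back), both cups still stand in the tray, and I handed in at about 28 s; the bowl is unmoved, but the arm hid the tin and spatula in my last check, so I believe those untouched without having confirmed it.

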